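Hang the driver on the sprung lift arm

TASK

Pull the yellow hook of the sprung lift arm down to the cordless driver waiting in its stand, slip the hook under the driver's wire bail and ease it up slowly until the driver hangs clear of the stand with the arm back at its top, then let go. Do not handle the driver itself, shove or tip its stand, or let the arm snap up, and leave everything else on the bench where it is.

Things in the scene. Friction and masses are not known exactly. Their poses are not given: they have to be found in the camera images.
- grip (a point): point on the black upright hand grip (50 long, 22 thick, 42 mm high, orange band) over the yellow hook, on their vertical swivel axis, 26 mm above the forearm's top face, 16 mm below the grip's top; 342 mm above the bench at rest. x: along the grip, the way the hook's tip points; y: across its thickness (pinch along y); z up. Grip and hook are one piece and swivel freely at the forearm's end
- hook: the piece with the grip: J-hook of 9 mm round bar. Origin on the swivel axis, 34 mm below grip, axes as there. The shank hangs on the axis; the upturned tip stands at x = 24 mm, the throat between is 15 mm wide. Below grip: underside of the forearm's end (34 mm wide) and its washer 44 mm, top of the tip 78 mm, seat of the throat 92 mm, underside of the hook 101 mm
- lift (a joint): how far the arm is pulled down, m: 0 at the top, where a gas strut keeps it, 0.12 at the lowest. Some 12 to 20 N hold it down, a little more lower down; let go, it flies up. The two-link arm (its links 300 to 350 mm above the bench at rest) comes from a column at the back left, 454 mm high; it folds freely sideways and follows the hand anywhere over the stand and the tray. It still rises to the top with the driver hung on
- tool: blue cordless pistol driver, 0.5 to 0.8 kg, upright in the stand. Origin under the centre of its black battery foot (82 x 62 mm); x towards the nose, z up. Barrel along x from -65 to 60 mm, 48 mm thick (chuck to 96 mm), top 142 mm above the origin. A wire bail to hang it by straddles the barrel
- bail_pivot (a point): middle of the bail's pivot axis (along the driver's y), 120 mm above the driver's origin, axes as the driver's. The bail is a loop of 6 mm wire, 70 mm wide; its straight top bar (36 mm long) is 78 mm from this point. It leans to +x or -x by up to 0.6 rad, not reported: feel for it. It is stiff: a push of some 10 N there shoves or tips the stand before the bail turns
- stand: loose steel tool stand, 2.2 kg: base plate 170 x 140 mm, 8 mm thick (the driver's foot stands on it), with a green pocket 28 mm deep around the foot (2 to 4 mm play) and green upright plates, 128 mm high, behind the barrel and (notched for the chuck) before it, which keep the driver from tipping. It lifts straight up out of all these. Origin under the base's centre; x as the driver's x
- caddy: red sheet-steel tray of bolts, 130 x 160 x 45 mm, origin under its centre; bystander
- reel: white wire reel lying flat, 84 mm across, 48 mm high, origin under its centre; bystander
- battery: spare black battery pack, 82 x 62 x 40 mm, origin under its centre; bystander
- screwdriver: orange screwdriver, 200 mm long, lying flat; bystander
- spanner: steel spanner, 190 mm long, lying flat; bystander
- spray: blue spray can, 62 mm across, 190 mm high, standing, origin under its centre; bystander
- bezel: black plastic frame of a dashboard screen, 130 x 190 x 12 mm, lying flat, origin under its centre; bystander
Things that resemble listed ones, but are neither listed nor needed, are in the scene too. Of the things shaped like the tool, the blue one is meant.

How it is judged:
On the way, in this order (a step that is already met when the one before it is completed fails the run):
1. the hook has been pulled down at least 60 mm while the driver still stands in its stand (value of joint lift above 0.06 m and height (world z) of tool below 0.016 m and angle between tool's own z axis and vertical below 0.12 rad), for 0.2 s.
2. the hook carries the driver, lifted clear of the stand, with the arm back within 30 mm of its top (contact force between hook and tool above 3 N and height (world z) of tool above 0.045 m and angle between tool's own z axis and vertical below 0.6 rad and value of joint lift below 0.03 m), for 0.2 s.
At the end, for the whole second after the job is handed in: The driver hangs at rest (slower than 60 mm/s) from the hook by its bail, its foot's centre more than 45 mm above the bench (clear of the pocket) and the driver within 0.6 rad of upright; the arm is within 30 mm of its top; the stand sits flat within 15 mm of where it was (all of step 2 and linear speed of tool below 0.06 m/s and angle between stand's own z axis and vertical below 0.05 rad and distance of stand from where it was at the start of the episode below 0.015 m); the robot touches nothing.
It fails at once if the driver is handled: a finger or the arm presses on it with over 2 N (contact force between any of the fingers, the arm and tool above 2 N).
It fails at once if the stand is shoved more than 15 mm or tipped more than 0.06 rad (distance of stand from where it was at the start of the episode above 0.015 m or angle between stand's own z axis and vertical above 0.06 rad).
It fails at once if the arm snaps up, faster than 0.3 m/s (velocity of joint lift below -0.3 m/s).
It fails at once if a bystander is moved more than 30 mm (distance of any of caddy, reel, battery, screwdriver, spanner, spray, bezel from where it was at the start of the episode above 0.03 m).
It also fails if it takes over 62 s, if anything falls off the work surface, if the arm or the gripper's body presses on something with over 40 N, if the wrist force passes 120 N, or if a joint passes its speed limit or range.

ROBOT

A 6-joint arm with a two-finger parallel gripper is mounted at the origin on the work surface. World frame = base frame: x ahead of the robot, y to its left, z up, the work surface at z = 0. Lengths are in m, angles in rad, forces in N, time in s.
With the tool pointing down it reaches from about 0.275 to 1 m from the base axis. Payload 8.4 kg.
Tool frame: the origin (TCP) lies at the very end of the fingers, on their centre line; the grasp point (between the pads) lies 19 mm behind it; z points along the fingers, y is the line along which they close (so a half turn about z gives the same grasp; the last joint's range is limited). The gripper opens to 85 mm and grips with 20 to 120 N. Pads are 22 mm wide; open, the fingers measure 114 mm over their backs; the gripper's body (76 mm by 85 mm) begins 54 mm behind the grasp point. The pads swing forward as they close: fully open they stand 13 mm farther back than shut.
Start: joints at [1.174, 0.353, 1.633, -0, 1.155, -0.002], TCP at [0.24, 0.577, 0.192] pointing down, gripper open.
Joint ranges: [-2.63, 2.63], [-0.92, 2.1], [0.06, 2.66], [-1.3, 4.44], [0, 2.69], [-3.02, 3.02]. Speed limits (rad/s): [2.22, 2.22, 2.79, 3.14, 3.14, 3.14].

INTERFACE

Orientations are given as a rotation vector (axis times angle).
In Python, from rig import manip, camera gives the robot as it stands.
- The arm moves only by the shell command python3 -m inch 'ROWS' [OPENING] [FORCE]. ROWS is text: rows parted by semicolons, each of 6 numbers parted by spaces: the shift along the tool's x, y, z in cm, then the turn, a rotation vector about the tool's x, y, z in degrees. A call has 1 to 12 rows; each row is the pose to reach, as a shift and turn from the pose commanded when the call began, along the tool's axes at that moment; what a row does not reach only later rows make up. A row lasts 1/12 s, in which the tool goes at most 41.7 mm and 7.16 degrees, less where a joint would pass 70% of its speed; a pose out of reach is approached as far as the arm can. A call with a gripper value outside its range is refused whole. OPENING is the closure, from -1 (fully open) to 1 (shut), set as the call begins (- or left out, the last holds). The fingers move at their own pace and stop on an object; FORCE is the grip in N (left out, the last holds). Time passes only in rows, so rows that repeat a pose let the fingers close. It gives the time, the measured TCP pose, the force, the opening and the grip force at its end, in the units of the state.
- manip.get_state(): the state, without advancing time (a new reading comes with each control period).
- camera(name): name is "side" or "top"; returns a dict with "img" (420x560x3 uint8, blue, green, red), "z_map" (420x560 float32, m along the optical axis (not along the pixel's ray), 0 where there is no reading), "fx", "fy", "cx", "cy" (pixels), "k1" (the pictures are not rectified: a ray, as slopes to the right and down, at radius r is drawn at 1 + k1 r^2 times it, then the intrinsics apply), "origin" and "rotation" of the camera in the world. Camera axes: x right, y down, z forward; pixel columns grow to the right and rows downward; lengths in m; the calibration is good to about 2 mm. A picture is of the moment at which its call begins.
- manip.sign_off(): hands the job in; it is judged then, once.
The state is a dict: "time_s": time; "q": joint angles; "dq": joint speeds; "joint_torque": joint torques, N m; "ee_pos": TCP position; "tcp_rot": TCP orientation; "wrist_force": force on the tool from outside, world axes, zero at the start; "moment": the same for the moment, N m; "gripper_width": finger opening in m; "finger_force": force on a finger pad.
Only numpy, scipy, OpenCV 4.12 (cv2) and the standard library are available. Lean on these libraries where they do the work, as an engineer would, in place of code of your own. Each camera call takes 0.05 s, during which the arm holds its last target. There are 200 camera calls.

## Working session

There is one attempt and no reset: what is moved stays moved. The work goes in short steps, Python scripts to look and compute and a shell command to move; the robot and the scene stay as the last step left them, time stands still between calls to the robot, and variables do not carry over. Pictures are saved under pics/ and viewed, at most 10 in all, crops included, and the job is handed in when it is done.

```bash
ls; mkdir -p pics; cat > h.py <<'E'
import numpy as np, cv2
from rig import manip, camera
def cloud(c):
    h,w=c["z_map"].shape; u,v=np.meshgrid(np.arange(w),np.arange(h))
    K=np.array([[c["fx"],0,c["cx"]],[0,c["fy"],c["cy"]],[0,0,1]],float)
    p=cv2.undistortPoints(np.stack([u,v],-1).reshape(-1,1,2).astype(np.float64),K,np.array([c["k1"],0,0,0.])).reshape(h,w,2)
    z=c["z_map"]; P=np.dstack([p[...,0]*z,p[...,1]*z,z])
    W=P@np.array(c["rotation"]).T+np.array(c["origin"]); W[z==0]=np.nan
    return W
def snap(n,tag):
    c=camera(n); W=cloud(c); cv2.imwrite(f"pics/{tag}.png",c["img"]); np.savez(f"{tag}.npz",img=c["img"],W=W); return c["img"],W
E
python3 - <<'E'
from h import *
a,_=snap("top","top0"); b,_=snap("side","side0")
print(manip.get_state())
for n in("top","side"):
    c=camera(n); print(n,c["origin"],c["rotation"],c["fx"],c["k1"])
E
```

```text
picsTraceback (most recent call last):
  File "<stdin>", line 2, in <module>
  File "h.py", line 11, in snap
    c=camera(n); W=cloud(c); cv2.imwrite(f"pics/{tag}.png",c["img"]); np.savez(f"{tag}.npz",img=c["img"],W=W); return c["img"],W
                   ~~~~~^^^
  File "h.py", line 8, in cloud
    W=P@np.array(c["rotation"]).T+np.array(c["origin"]); W[z==0]=np.nan
      ~~~~~~~~~~~~~~~~~~~~~~~~~~~^~~~~~~~~~~~~~~~~~~~~~
ValueError: operands could not be broadcast together with shapes (420,560) (3,)
```

The camera rotation is a rotation vector, so I'll convert it.

```bash
sed -i 's/np.array(c\["rotation"\]).T/cv2.Rodrigues(np.array(c["rotation"],float))[0].T/' h.py
python3 - <<'E'
from h import *
a,_=snap("top","top0"); b,_=snap("side","side0")
print(manip.get_state())
for n in("top","side"):
    c=camera(n); print(n,c["origin"],c["rotation"],c["fx"],c["k1"])
E
```

```text
{'time_s': 0.15, 'q': array([ 1.17359303e+00,  3.53561478e-01,  1.63394705e+00,  2.59146570e-05,
        1.15518827e+00, -2.40047894e-03]), 'dq': array([-3.17449070e-04, -1.19041274e-03, -1.76618431e-03,  7.51419749e-05,
        1.36912606e-03,  3.69556636e-04]), 'joint_torque': array([ 7.29379531e-05, -6.05638003e+01, -3.42338669e+01, -9.96837275e-05,
        6.22208230e-03, -1.18885254e-05]), 'ee_pos': array([0.24022922, 0.57655637, 0.19159588]), 'tcp_rot': array([-6.16103545e-01, -3.08034010e+00,  1.69235903e-03]), 'wrist_force': array([-0.08748458, -0.0950496 ,  0.5986275 ]), 'moment': array([ 0.05687051, -0.06063909, -0.02648751]), 'finger_force': 0.0, 'gripper_width': 0.08529442229771088}
top [ 0.39240294 -0.01400785  1.15600749] [-2.10810361  2.11871875 -0.20914437] 411.86937356236314 -0.09524694471435705
side [ 0.17769708 -0.64604774  0.78825636] [-2.14057661  0.62845044 -0.30826949] 388.0260379188666 -0.11061451006370707
```

View pics/top0.png

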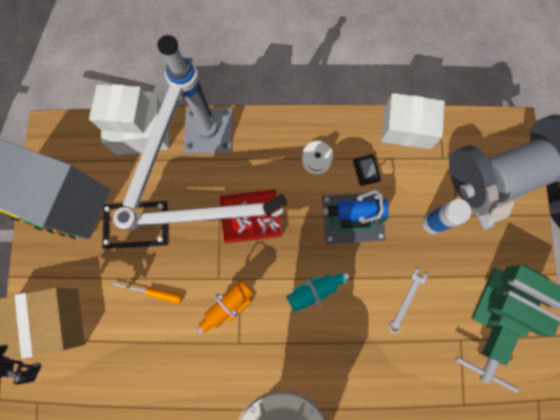

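View pics/side0.png

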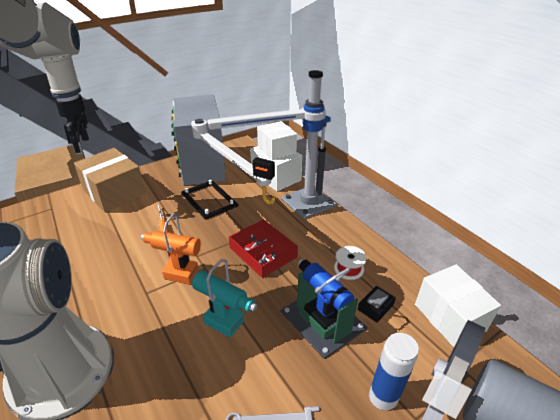

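Top view: three things are shaped like the driver, orange at (225,308), teal at (318,290) and blue at (358,212) standing in the green/steel stand. The blue one in the stand is meant. The grip is at about (273,206), over the tray at (250,217). I'll confirm with one enlarged crop.

```bash
python3 - <<'E'
from h import *
d=np.load("top0.npz");s=np.load("side0.npz")
a=cv2.resize(d["img"][180:250,240:400],None,fx=5,fy=5,interpolation=cv2.INTER_CUBIC)[:, :400]
t=cv2.resize(d["img"][180:250,315:395],(400,350),interpolation=cv2.INTER_CUBIC)
u=cv2.resize(s["img"][235:355,270:390],(400,400),interpolation=cv2.INTER_CUBIC)
g=cv2.resize(s["img"][145:215,230:300],(400,200*2),interpolation=cv2.INTER_CUBIC)
v=np.zeros((600,800,3),np.uint8); v[:300,:400]=cv2.resize(a,(400,300)); v[300:,:400]=cv2.resize(t,(400,300)); v[:300,400:]=cv2.resize(u,(400,300)); v[300:,400:]=cv2.resize(g,(400,300))
cv2.imwrite("pics/crop1.png",v)
for n,D in(("top",d),("side",s)):
    W=D["W"]; hsv=cv2.cvtColor(D["img"],cv2.COLOR_BGR2HSV); H,S,V=cv2.split(hsv)
    X,Y,Z=W[...,0],W[...,1],W[...,2]
    near=(abs(X-.45)<.15)&(abs(Y+.13)<.16)
    def st(name,m):
        p=W[m&~np.isnan(Z)]
        if len(p): print(n,name,len(p),np.median(p,0).round(3),p.min(0).round(3),p.max(0).round(3))
    print(n,"tool px",W[(212,358) if n=="top" else (285,325)])
    ref=W[(212,358) if n=="top" else (285,325)]
    nr=np.hypot(X-ref[0],Y-ref[1])<.15
    st("blue",nr&(H>100)&(H<130)&(S>130)&(Z>.09))
    st("bluetop",nr&(H>100)&(H<130)&(S>130)&(Z>.14))
    st("green",nr&(H>45)&(H<90)&(S>70)&(V<140)&(Z>.02)&(Z<.16))
    st("bail",nr&(S<60)&(V>110)&(Z>.165))
    st("above.16",nr&(Z>.16))
    st("base",nr&(Z>.003)&(Z<.015))
    st("gripblk",(Z>.325)&(V<70)&(X>.2)&(X<.7)&(Y>-.2)&(Y<.35))
    st("arm",(Z>.27)&(Z<.37)&(Y<.3)&(Y>-.1)&(X>.3)&(X<.6))
E
```

```text
top tool px [ 0.58713429 -0.19466376  0.14692654]
top blue 790 [ 0.595 -0.195  0.146] [ 0.573 -0.273  0.101] [ 0.623 -0.141  0.154]
top bluetop 633 [ 0.597 -0.198  0.147] [ 0.578 -0.269  0.14 ] [ 0.622 -0.143  0.154]
top green 229 [ 0.573 -0.174  0.038] [ 0.558 -0.275  0.02 ] [ 0.703 -0.126  0.14 ]
top bail 106 [ 0.599 -0.238  0.195] [ 0.566 -0.244  0.166] [ 0.635 -0.218  0.203]
top above.16 117 [ 0.599 -0.237  0.194] [ 0.566 -0.244  0.161] [ 0.635 -0.214  0.203]
top base 1774 [ 0.562 -0.187  0.007] [ 0.439 -0.341  0.003] [ 0.737 -0.046  0.015]
top gripblk 233 [0.565 0.009 0.357] [ 0.546 -0.015  0.331] [0.584 0.029 0.362]
top arm 1994 [0.555 0.15  0.316] [ 0.527 -0.015  0.301] [0.6   0.3   0.362]
side tool px [ 0.56593593 -0.23160856  0.17268746]
side blue 1008 [ 0.585 -0.216  0.144] [ 0.566 -0.272  0.09 ] [ 0.621 -0.137  0.166]
side bluetop 622 [ 0.591 -0.205  0.148] [ 0.566 -0.27   0.14 ] [ 0.616 -0.137  0.166]
side green 1159 [ 0.583 -0.252  0.052] [ 0.555 -0.278  0.02 ] [ 0.629 -0.137  0.132]
side bail 84 [ 0.582 -0.241  0.198] [ 0.563 -0.246  0.166] [ 0.634 -0.224  0.202]
side above.16 102 [ 0.58  -0.24   0.196] [ 0.563 -0.246  0.161] [ 0.634 -0.221  0.202]
side base 2235 [ 0.549 -0.255  0.008] [ 0.418 -0.38   0.003] [ 0.712 -0.082  0.015]
side gripblk 318 [0.56  0.    0.349] [ 0.53  -0.017  0.325] [0.582 0.311 0.361]
side arm 1320 [0.553 0.081 0.319] [ 0.526 -0.017  0.271] [0.6   0.3   0.361]
```

View pics/crop1.png

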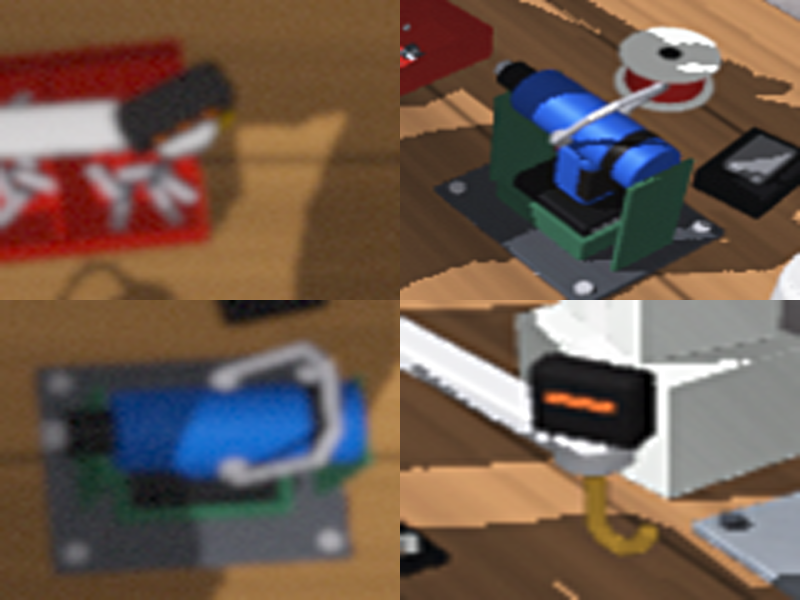

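The crop confirms the blue driver in the green stand. Its chuck is at the left of the top view (+y), and the bail leans back toward -y, with the top bar at about (380,212). The hook tip points right and slightly up, roughly toward -y. Next: refine the grip yaw, driver yaw and bar line.

```bash
python3 - <<'E'
from h import *
for n in("top","side"):
    D=np.load(n+"0.npz"); W=D["W"]; H,S,V=cv2.split(cv2.cvtColor(D["img"],cv2.COLOR_BGR2HSV)); X,Y,Z=np.moveaxis(W,2,0)
    def rect(name,m):
        p=W[m]; r=cv2.minAreaRect(p[:,:2].astype(np.float32)*1000); c,v=np.linalg.eigh(np.cov(p[:,:2].T)); a=v[:,1]
        print(n,name,len(p),p.mean(0).round(4),"ctr",np.round(r[0],1),"size",np.round(r[1],1),"ang",round(r[2],1),"pca",np.degrees(np.arctan2(a[1],a[0])).round(1), "zmax",p[:,2].max().round(3))
    rect("grip",(Z>.348)&(V<110)&(abs(X-.565)<.05)&(abs(Y)<.05))
    nr=np.hypot(X-.59,Y+.2)<.13
    rect("barrel",nr&(H>100)&(H<130)&(S>130)&(Z>.135)&(Z<.155))
    rect("chuck",nr&(V<80)&(Z>.115)&(Z<.15)&(Y>-.145))
    rect("bail",nr&(Z>.162))
    rect("bar",nr&(Z>.190))
    rect("base",nr&(Z>.005)&(Z<.014)&(S<70)&(V<150)|(nr&(Z>.005)&(Z<.02)))
    yl=(H>18)&(H<35)&(S>150)&(Z>.22)&(Z<.31)&(abs(X-.565)<.06)&(abs(Y)<.06)
    if yl.sum()>5: 
        p=W[yl]; 
        for lo,hi in((.235,.25),(.25,.265),(.265,.3)):
            q=p[(p[:,2]>lo)&(p[:,2]<hi)]; print(n,"hook",lo,len(q),q.mean(0).round(4) if len(q) else "",q.min(0).round(3) if len(q) else "",q.max(0).round(3) if len(q) else "")
E
```

```text
top grip 270 [0.5653 0.0082 0.3569] ctr [566.3   8.5] size [22.3 50. ] ang 31.8 pca 122.0 zmax 0.362
top barrel 722 [ 0.5969 -0.1988  0.1457] ctr [ 599.6 -205.2] size [ 44.5 127.4] ang 2.8 pca 91.7 zmax 0.154
top chuck 141 [ 0.5945 -0.1333  0.1346] ctr [ 595.5 -131.3] size [60.1 25.5] ang 0.6 pca -173.5 zmax 0.144
top bail 114 [ 0.6    -0.2347  0.189 ] ctr [ 600.8 -231.1] size [69.4 25.6] ang 2.9 pca -176.9 zmax 0.203
top bar 68 [ 0.6005 -0.2395  0.1976] ctr [ 600.3 -238.8] size [59.9 10.3] ang 2.0 pca -177.8 zmax 0.203
top base 1290 [ 0.5852 -0.1965  0.0088] ctr [ 602.  -201.1] size [236.2 243.1] ang 21.4 pca 61.1 zmax 0.02
top hook 0.235 1 [ 0.5733 -0.01    0.2474] [ 0.573 -0.01   0.247] [ 0.573 -0.01   0.247]
top hook 0.25 8 [ 0.5761 -0.0126  0.2588] [ 0.574 -0.015  0.254] [ 0.579 -0.01   0.263]
top hook 0.265 1 [ 0.5765 -0.0102  0.265 ] [ 0.577 -0.01   0.265] [ 0.577 -0.01   0.265]
side grip 174 [0.5609 0.0041 0.356 ] ctr [562.    7.9] size [20.2 50.6] ang 30.2 pca 123.7 zmax 0.361
side barrel 736 [ 0.59   -0.2098  0.1459] ctr [ 593.3 -203.8] size [ 42.5 133. ] ang 4.2 pca 93.6 zmax 0.154
side chuck 115 [ 0.5822 -0.1317  0.1329] ctr [ 584.  -134.5] size [42.6 26.1] ang 50.6 pca -146.2 zmax 0.142
side bail 99 [ 0.587  -0.2376  0.191 ] ctr [ 598.7 -233.2] size [25.1 71.4] ang 89.7 pca 177.8 zmax 0.202
side bar 65 [ 0.5912 -0.2413  0.1984] ctr [ 597. -241.] size [ 9.6 56.8] ang 89.6 pca 179.2 zmax 0.202
side base 1550 [ 0.5733 -0.2287  0.01  ] ctr [ 566.9 -210.4] size [190. 241.] ang 31.0 pca 126.3 zmax 0.02
side hook 0.235 9 [ 0.5686 -0.0041  0.2487] [ 0.564 -0.009  0.248] [0.575 0.    0.25 ]
side hook 0.25 45 [ 0.5694 -0.0034  0.2572] [ 0.56  -0.015  0.25 ] [0.578 0.008 0.264]
side hook 0.265 34 [0.5622 0.0063 0.2797] [0.559 0.003 0.266] [0.566 0.012 0.294]
```

```bash
cat >> h.py <<'E'
def to(x,y,z,yaw=None):
    s=manip.get_state(); R=cv2.Rodrigues(np.array(s["tcp_rot"],float))[0]
    d=R.T@(np.array([x,y,z])-s["ee_pos"])*100
    now=np.degrees(np.arctan2(R[1,1],R[0,1])); w=0 if yaw is None else -((yaw-now+90)%180-90)
    print("t",s["time_s"],"pos",s["ee_pos"].round(4),"yaw",now.round(1),"tilt",np.degrees(np.arccos(-R[2,2])).round(2),"F",np.array(s["wrist_force"]).round(1),"w",round(s["gripper_width"],4),"| row cm",d.round(2),"rz",round(w,1),"q6",s["q"][5].round(2))
E
python3 -c "
from h import *
to(.565,.008,.43,32)"
```

```text
t 0.25 pos [0.2403 0.5767 0.1918] yaw 67.4 tilt 0.04 F [ 0.2 -0.4 -0.8] w 0.0855 | row cm [-51.85 -40.02 -23.79] rz 35.4 q6 -0.0
```

```bash
python3 -m inch '0 0 -8 0 0 0;0 0 -16 0 0 0;0 0 -24 0 0 0;0 0 -24 0 0 0;0 0 -24 0 0 0;0 0 -24 0 0 0;-6 -4 -24 0 0 5;-12 -8 -24 0 0 10;-18 -12 -24 0 0 15;-24 -16 -24 0 0 20;-30 -20 -24 0 0 25;-34 -24 -24 0 0 30' -1; python3 -c "
from h import *
to(.565,.008,.43,32)"
```

```text
time_s: 1.25
ee_pos: [0.3779, 0.366, 0.4321]
tcp_rot: [1.398, 2.813, 0.0]
wrist_force: [0.5, -0.4, -0.0]
gripper_width: 0.0858
finger_force: 0.0
t 1.25 pos [0.3779 0.366  0.4321] yaw 37.2 tilt 0.01 F [ 0.5 -0.4 -0. ] w 0.0858 | row cm [-39.83  -6.71   0.22] rz 5.2 q6 0.12
```

```bash
python3 -m inch '-10 -2 0 0 0 2;-20 -4 0 0 0 4;-30 -6 0 0 0 5;-39.8 -6.7 0 0 0 5.2;-39.8 -6.7 0 0 0 5.2;-39.8 -6.7 0 0 0 5.2;-39.8 -6.7 0 0 0 5.2;-39.8 -6.7 0 0 0 5.2;-39.8 -6.7 0 0 0 5.2;-39.8 -6.7 0 0 0 5.2;-39.8 -6.7 0 0 0 5.2;-39.8 -6.7 0 0 0 5.2'; python3 -c "
from h import *
to(.565,.008,.326,32)"
```

```text
time_s: 2.25
ee_pos: [0.5658, 0.0094, 0.4316]
tcp_rot: [-1.522, -2.747, 0.001]
wrist_force: [0.1, 0.4, -0.1]
gripper_width: 0.0855
finger_force: 0.0
t 2.25 pos [0.5658 0.0094 0.4316] yaw 32.0 tilt 0.07 F [ 0.1  0.4 -0.1] w 0.0855 | row cm [-0.08 -0.14 10.56] rz 0.0 q6 -0.54
```

```bash
python3 -m inch '-0.1 -0.1 3 0 0 0;-0.1 -0.1 6 0 0 0;-0.1 -0.1 8.5 0 0 0;-0.1 -0.1 9.5 0 0 0;-0.1 -0.1 10.4 0 0 0;-0.1 -0.1 10.4 0 0 0'; python3 -c "
from h import *
to(.565,.008,.326,32)
a,_=snap('side','side1'); b,_=snap('top','top1')
v=np.hstack([cv2.resize(a[110:240,190:320],(400,400)),cv2.resize(b[150:260,220:330],(400,400))]); cv2.imwrite('pics/pre.png',v)"
```

```text
time_s: 2.75
ee_pos: [0.5646, 0.0102, 0.3273]
tcp_rot: [-1.517, -2.75, 0.001]
wrist_force: [-0.7, -0.3, 0.3]
gripper_width: 0.0854
finger_force: 0.0
t 2.75 pos [0.5646 0.0102 0.3273] yaw 32.2 tilt 0.09 F [-0.7 -0.3  0.3] w 0.0854 | row cm [-0.2  -0.08  0.13] rz 0.2 q6 -0.55
```

View pics/pre.png

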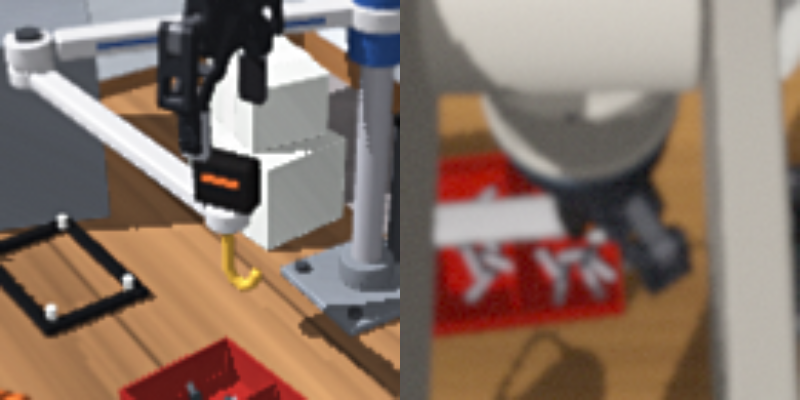

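The fingers straddle the black grip (side crop about (225,180)), so I'll close.

```bash
python3 -m inch '-0.1 0 0.1 0 0 0;-0.1 0 0.1 0 0 0;-0.1 0 0.1 0 0 0;-0.1 0 0.1 0 0 0;-0.1 0 0.1 0 0 0;-0.1 0 0.1 0 0 0;-0.1 0 0.1 0 0 0;-0.1 0 0.1 0 0 0;-0.1 0 0.1 0 0 0;-0.1 0 0.1 0 0 0' 1 90; python3 -c "
from h import *
to(.565,.008,.296,32)"
```

```text
time_s: 3.68
ee_pos: [0.5658, 0.0086, 0.3272]
tcp_rot: [-1.519, -2.75, -0.0]
wrist_force: [-0.0, 0.1, 0.2]
gripper_width: 0.0002
finger_force: 0.0
t 3.6833 pos [0.5658 0.0086 0.3272] yaw 32.2 tilt 0.0 F [-0.   0.1  0.2] w 0.0002 | row cm [-0.01 -0.1   3.12] rz 0.2 q6 -0.55
```

It closed to zero, so the grip was missed. I'll look again.

```bash
python3 - <<'E'
from h import *
a,W=snap('side','side2'); b,_=snap('top','top2')
v=np.hstack([cv2.resize(a[110:240,190:320],(400,400)),cv2.resize(b[150:260,220:330],(400,400))]); cv2.imwrite('pics/miss.png',v)
H,S,V=cv2.split(cv2.cvtColor(a,cv2.COLOR_BGR2HSV)); X,Y,Z=np.moveaxis(W,2,0)
near=(abs(X-.565)<.09)&(abs(Y)<.09)
for n,m in(("orange",near&(H<12)&(S>150)&(Z>.32)),("yellow",near&(H>18)&(H<35)&(S>150)&(Z>.2)),("dark",near&(V<70)&(Z>.3)&(Z<.37))):
    p=W[m]; print(n,len(p),p.mean(0).round(3),p.min(0).round(3),p.max(0).round(3))
E
```

```text
orange 47 [0.555 0.005 0.343] [ 0.547 -0.009  0.337] [0.564 0.018 0.348]
yellow 85 [0.566 0.002 0.266] [ 0.559 -0.014  0.248] [0.578 0.013 0.293]
dark 342 [0.56  0.001 0.344] [ 0.544 -0.017  0.32 ] [0.582 0.029 0.361]
```

View pics/miss.png

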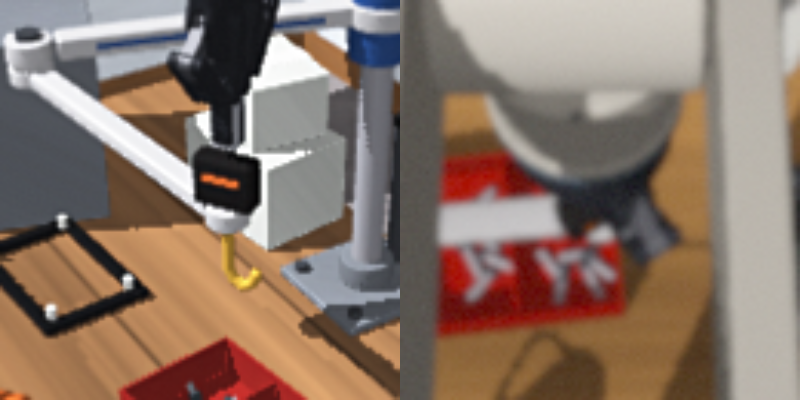

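```bash
python3 - <<'E'
from h import *
for n in("side2","top2","side1"):
    D=np.load(n+".npz"); W=D["W"]; X,Y,Z=np.moveaxis(W,2,0); near=(abs(X-.565)<.12)&(abs(Y)<.12)
    for lo in np.arange(.32,.46,.02):
        p=W[near&(Z>lo)&(Z<=lo+.02)]
        if len(p): print(n,lo.round(2),len(p),p.mean(0).round(3),p.min(0).round(3),p.max(0).round(3))
E
```

```text
side2 0.32 159 [0.559 0.001 0.331] [ 0.544 -0.017  0.32 ] [0.582 0.025 0.34 ]
side2 0.34 236 [0.561 0.003 0.352] [ 0.543 -0.016  0.34 ] [0.583 0.033 0.36 ]
side2 0.36 58 [0.563 0.004 0.371] [ 0.551 -0.011  0.36 ] [0.577 0.024 0.38 ]
side2 0.38 98 [0.561 0.001 0.39 ] [ 0.55  -0.006  0.38 ] [0.577 0.013 0.4  ]
side2 0.4 100 [ 0.563 -0.001  0.412] [ 0.531 -0.018  0.401] [0.596 0.017 0.42 ]
side2 0.42 199 [ 0.56  -0.004  0.431] [ 0.52  -0.027  0.42 ] [0.611 0.025 0.44 ]
side2 0.44 281 [ 0.555 -0.008  0.451] [ 0.508 -0.033  0.44 ] [0.623 0.031 0.46 ]
side2 0.46 299 [ 0.553 -0.009  0.469] [ 0.51  -0.032  0.46 ] [0.62  0.035 0.48 ]
top2 0.32 19 [0.55  0.019 0.33 ] [0.546 0.008 0.321] [0.559 0.033 0.338]
top2 0.34 87 [0.554 0.021 0.355] [0.546 0.009 0.342] [0.564 0.033 0.359]
top2 0.36 4 [0.554 0.017 0.363] [0.553 0.013 0.36 ] [0.557 0.023 0.37 ]
top2 0.38 1 [0.553 0.006 0.39 ] [0.553 0.006 0.39 ] [0.553 0.006 0.39 ]
top2 0.4 6 [0.541 0.004 0.416] [0.536 0.002 0.408] [0.549 0.006 0.419]
top2 0.42 27 [ 0.536 -0.     0.43 ] [ 0.521 -0.007  0.421] [0.544 0.006 0.44 ]
top2 0.44 126 [ 0.524 -0.018  0.455] [ 0.51  -0.033  0.44 ] [ 0.542 -0.004  0.46 ]
top2 0.46 97 [ 0.529 -0.017  0.468] [ 0.513 -0.032  0.46 ] [0.539 0.001 0.48 ]
side1 0.32 161 [0.56 0.   0.33] [ 0.543 -0.016  0.32 ] [0.582 0.025 0.34 ]
side1 0.34 211 [0.561 0.001 0.352] [ 0.543 -0.015  0.34 ] [0.583 0.027 0.36 ]
side1 0.36 18 [0.565 0.004 0.36 ] [ 0.557 -0.008  0.36 ] [0.574 0.021 0.361]
side1 0.38 143 [0.563 0.007 0.391] [ 0.512 -0.025  0.381] [0.61  0.044 0.4  ]
side1 0.4 177 [0.562 0.006 0.41 ] [ 0.513 -0.026  0.4  ] [0.614 0.046 0.42 ]
side1 0.42 213 [ 0.545 -0.008  0.433] [ 0.496 -0.04   0.42 ] [0.631 0.041 0.44 ]
side1 0.44 319 [ 0.553 -0.006  0.451] [ 0.497 -0.039  0.44 ] [0.631 0.043 0.46 ]
side1 0.46 373 [ 0.548 -0.01   0.47 ] [ 0.499 -0.037  0.46 ] [0.63  0.038 0.48 ]
```

Seen from the side, the closed fingers are right above the grip, with tips at about z=0.36 although 0.327 is reported. I'll check that offset against the first picture.

```bash
python3 - <<'E'
from h import *
D=np.load("side0.npz"); W=D["W"]; X,Y,Z=np.moveaxis(W,2,0); near=(abs(X-.24)<.1)&(abs(Y-.577)<.1)
for lo in np.arange(.0,.34,.02):
    p=W[near&(Z>lo)&(Z<=lo+.02)]
    if len(p): print(lo.round(2),len(p),p.mean(0).round(3),p.min(0).round(3),p.max(0).round(3))
D=np.load("side2.npz"); W=D["W"]
for u in range(258,272,2):
  print(u,[(r,W[r,u].round(3).tolist()) for r in range(148,166,3)])
E
```

```text
0.0 1250 [0.224 0.557 0.003] [0.14  0.477 0.   ] [0.34  0.677 0.02 ]
0.02 184 [0.275 0.571 0.03 ] [0.215 0.542 0.02 ] [0.339 0.676 0.04 ]
0.04 201 [0.275 0.57  0.05 ] [0.215 0.545 0.04 ] [0.339 0.671 0.06 ]
0.06 190 [0.276 0.57  0.07 ] [0.217 0.545 0.06 ] [0.34  0.674 0.08 ]
0.08 203 [0.275 0.569 0.09 ] [0.215 0.544 0.08 ] [0.34  0.673 0.1  ]
0.1 272 [0.278 0.578 0.112] [0.215 0.542 0.1  ] [0.34  0.675 0.12 ]
0.12 520 [0.281 0.619 0.122] [0.217 0.547 0.12 ] [0.34  0.677 0.127]
0.24 51 [0.24  0.573 0.253] [0.212 0.523 0.247] [0.269 0.622 0.26 ]
0.26 94 [0.239 0.567 0.27 ] [0.211 0.52  0.26 ] [0.27  0.623 0.28 ]
0.28 83 [0.236 0.556 0.292] [0.202 0.506 0.281] [0.28 0.64 0.3 ]
0.3 138 [0.238 0.551 0.31 ] [0.201 0.501 0.3  ] [0.281 0.642 0.32 ]
0.32 151 [0.236 0.545 0.33 ] [0.204 0.505 0.32 ] [0.278 0.64  0.34 ]
258 [(148, [0.55, 0.006, 0.395]), (151, [0.55, 0.007, 0.387]), (154, [0.555, 0.016, 0.374]), (157, [0.796, 0.439, 0.098]), (160, [0.555, 0.016, 0.36]), (163, [0.551, 0.01, 0.356])]
260 [(148, [0.553, 0.003, 0.396]), (151, [0.553, 0.002, 0.389]), (154, [0.554, 0.005, 0.38]), (157,
[... 304 characters left out ...]
 [0.559, -0.003, 0.389]), (154, [0.559, -0.004, 0.383]), (157, [0.56, -0.002, 0.374]), (160, [0.566, 0.009, 0.359]), (163, [0.561, 0.0, 0.357])]
266 [(148, [0.566, -0.002, 0.394]), (151, [0.566, -0.0, 0.386]), (154, [0.566, -0.001, 0.379]), (157, [0.565, -0.002, 0.372]), (160, [0.569, 0.006, 0.36]), (163, [0.564, -0.002, 0.358])]
268 [(148, [0.571, -0.001, 0.392]), (151, [0.57, -0.003, 0.386]), (154, [0.571, -0.0, 0.377]), (157, [0.812, 0.395, 0.114]), (160, [0.573, 0.003, 0.36]), (163, [0.567, -0.007, 0.359])]
270 [(148, [0.817, 0.388, 0.151]), (151, [0.817, 0.389, 0.139]), (154, [0.815, 0.386, 0.129]), (157, [0.817, 0.389, 0.115]), (160, [0.579, 0.004, 0.358]), (163, [0.57, -0.011, 0.36])]
```

Both pictures agree: the fingertips really are about 42 mm higher than reported (247 vs 192+13 mm at the start, 369 vs 327 now). I'll open and go down by that much.

```bash
python3 -m inch '0 0 0 0 0 0;0 0 0 0 0 0;0 0 0 0 0 0;0 0 0 0 0 0;0 0 0 0 0 0;0 0 1.2 0 0 0;0 0 2.2 0 0 0;0 0 3 0 0 0;0 0 3.6 0 0 0;0 0 4.2 0 0 0;0 0 4.2 0 0 0' -1; python3 -c "
from h import *
to(.565,.008,.284,32)"
```

```text
time_s: 4.7
ee_pos: [0.565, 0.0086, 0.2835]
tcp_rot: [-1.518, -2.748, 0.002]
wrist_force: [-0.6, 0.4, 1.2]
gripper_width: 0.0855
finger_force: 0.0
t 4.7 pos [0.565  0.0086 0.2835] yaw 32.2 tilt 0.14 F [-0.6  0.4  1.2] w 0.0855 | row cm [-0.05 -0.03 -0.05] rz 0.2 q6 -0.55
```

```bash
python3 -m inch '0 0 0 0 0 0;0 0 0 0 0 0;0 0 0 0 0 0;0 0 0 0 0 0;0 0 0 0 0 0;0 0 0 0 0 0;0 0 0 0 0 0;0 0 0 0 0 0' 1 100; python3 -c "
from h import *
to(.5985,-.185,.283,2.5)"
```

```text
time_s: 5.37
ee_pos: [0.5661, 0.0086, 0.2857]
tcp_rot: [1.518, 2.749, 0.001]
wrist_force: [-0.2, -0.1, 3.6]
gripper_width: 0.0205
finger_force: 97.7
t 5.3667 pos [0.5661 0.0086 0.2857] yaw 32.2 tilt 0.05 F [-0.2 -0.1  3.6] w 0.0205 | row cm [-18.11  -7.57   0.27] rz 29.7 q6 -0.55
```

Gripped (20.5 mm, 98 N). Carry it over the driver at height, turning the hook.

```bash
python3 -m inch '-1 -0.4 0 0 0 1.5;-2.5 -1.1 0 0 0 4;-4.5 -1.9 0 0 0 7.5;-6.8 -2.8 0 0 0 11;-9.2 -3.8 0 0 0 15;-11.5 -4.8 0 0 0 19;-13.8 -5.8 0 0 0 23;-15.8 -6.6 0 0 0 26;-17.2 -7.2 0 0 0 28.5;-18.1 -7.6 0 0 0 29.7;-18.1 -7.6 0 0 0 29.7;-18.1 -7.6 0 0 0 29.7'; python3 - <<'E'
from h import *
to(.5985,-.185,.2045,2.5)
a,W=snap('side','side3'); b,_=snap('top','top3')
v=np.hstack([cv2.resize(a[160:340,260:410],(400,480)),cv2.resize(b[150:270,290:390],(400,480))]); cv2.imwrite('pics/over.png',v)
H,S,V=cv2.split(cv2.cvtColor(a,cv2.COLOR_BGR2HSV)); X,Y,Z=np.moveaxis(W,2,0); near=(abs(X-.6)<.07)&(Y<-.1)&(Y>-.3)
yl=near&(H>18)&(H<35)&(S>150)
for lo in np.arange(.22,.33,.015):
    q=W[yl&(Z>lo)&(Z<=lo+.015)]
    if len(q): print(lo.round(3),len(q),q.mean(0).round(4),q.min(0).round(3),q.max(0).round(3))
E
```

```text
time_s: 6.37
ee_pos: [0.5981, -0.1865, 0.2856]
tcp_rot: [2.175, 2.266, 0.0]
wrist_force: [-0.4, 0.3, 5.5]
gripper_width: 0.0208
finger_force: 98.1
t 6.3667 pos [ 0.5981 -0.1865  0.2856] yaw 2.3 tilt 0.05 F [-0.4  0.3  5.5] w 0.0208 | row cm [0.15 0.04 8.11] rz -0.2 q6 -0.35
0.235 5 [ 0.5947 -0.1961  0.2482] [ 0.594 -0.199  0.247] [ 0.595 -0.192  0.25 ]
0.25 54 [ 0.596  -0.1991  0.257 ] [ 0.593 -0.213  0.25 ] [ 0.6   -0.186  0.265]
0.265 23 [ 0.5955 -0.1878  0.2723] [ 0.593 -0.21   0.265] [ 0.599 -0.183  0.279]
0.28 15 [ 0.5952 -0.1869  0.2853] [ 0.592 -0.19   0.28 ] [ 0.598 -0.183  0.29 ]
```

View pics/over.png

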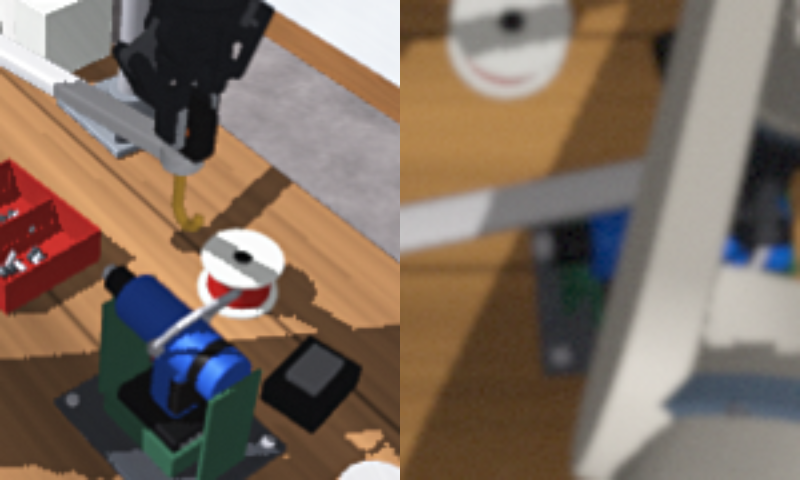

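The hook hangs over the front of the barrel, tip toward the bail (side crop about (185,220)), with the bail at (190,325). Pull down 81 mm.

```bash
python3 -m inch '0 0 0.5 0 0 0;0 0 1.3 0 0 0;0 0 2.2 0 0 0;0 0 3.1 0 0 0;0 0 4 0 0 0;0 0 4.9 0 0 0;0 0 5.7 0 0 0;0 0 6.5 0 0 0;0 0 7.2 0 0 0;0 0 7.7 0 0 0;0 0 8 0 0 0;0 0 8.1 0 0 0'; cat > look.py <<'E'
from h import *
import sys
to(.5985,-.228,.2045,2.5)
a,W=snap('side',sys.argv[1])
H,S,V=cv2.split(cv2.cvtColor(a,cv2.COLOR_BGR2HSV)); X,Y,Z=np.moveaxis(W,2,0); near=(abs(X-.6)<.07)&(Y<-.1)&(Y>-.32)
def pr(n,q):
    if len(q): print(n,len(q),q.mean(0).round(4),q.min(0).round(3),q.max(0).round(3))
yl=near&(H>15)&(H<35)&(S>120)&(Z>.15)&(Z<.3)
for lo in np.arange(.15,.25,.012): pr(lo.round(3),W[yl&(Z>lo)&(Z<=lo+.012)])
pr("grey",W[near&(S<60)&(V>100)&(Z>.18)&(Z<.215)&(Y<-.22)])
pr("blue",W[near&(H>100)&(H<130)&(S>130)&(Z>.1)&(Z<.3)])
pr("green",W[near&(H>45)&(H<90)&(S>70)&(V<140)&(Z>.1)&(Z<.15)])
E
python3 look.py side4
```

```text
time_s: 7.47
ee_pos: [0.5993, -0.1859, 0.2062]
tcp_rot: [2.171, 2.266, 0.002]
wrist_force: [-0.4, 0.2, 17.4]
gripper_width: 0.0208
finger_force: 100.0
t 7.4667 pos [ 0.5993 -0.1859  0.2062] yaw 2.4 tilt 0.22 F [-0.4  0.2 17.4] w 0.0208 | row cm [-4.2  -0.26  0.18] rz -0.1 q6 -0.35
0.162 19 [ 0.5973 -0.195   0.172 ] [ 0.595 -0.207  0.168] [ 0.602 -0.185  0.174]
0.174 37 [ 0.5973 -0.1983  0.1798] [ 0.594 -0.213  0.174] [ 0.602 -0.183  0.186]
0.186 20 [ 0.5977 -0.1899  0.191 ] [ 0.595 -0.211  0.186] [ 0.602 -0.181  0.198]
0.198 15 [ 0.597  -0.1865  0.2038] [ 0.595 -0.189  0.198] [ 0.601 -0.184  0.21 ]
0.21 1 [ 0.5947 -0.1838  0.21  ] [ 0.595 -0.184  0.21 ] [ 0.595 -0.184  0.21 ]
grey 77 [ 0.5874 -0.2405  0.1965] [ 0.564 -0.245  0.182] [ 0.633 -0.231  0.203]
blue 956 [ 0.5872 -0.2127  0.1408] [ 0.567 -0.273  0.1  ] [ 0.621 -0.124  0.165]
green 219 [ 0.5917 -0.2507  0.1166] [ 0.563 -0.278  0.1  ] [ 0.627 -0.139  0.132]
```

Pulled down 79 mm with the hook about 10 mm clear of both the barrel and the bar. Slide the tip under the bar.

```bash
python3 -m inch '-0.4 0 0.1 0 0 0;-0.8 0 0.1 0 0 0;-1.3 -0.1 0.1 0 0 0;-1.8 -0.1 0.1 0 0 0;-2.2 -0.1 0.1 0 0 0;-2.6 -0.1 0.1 0 0 0;-3 -0.2 0.1 0 0 0;-3.4 -0.2 0.1 0 0 0;-3.8 -0.2 0.1 0 0 0;-4.1 -0.2 0.1 0 0 0;-4.1 -0.2 0.1 0 0 0'; python3 look.py side5; python3 - <<'E'
import numpy as np,cv2
a=np.load("side5.npz")["img"]; cv2.imwrite("pics/under.png",cv2.resize(a[205:325,280:400],(600,600),interpolation=cv2.INTER_CUBIC))
E
```

```text
time_s: 8.43
ee_pos: [0.5992, -0.2277, 0.2059]
tcp_rot: [2.171, 2.265, 0.002]
wrist_force: [-0.3, -1.0, 16.3]
gripper_width: 0.0207
finger_force: 99.8
t 8.4333 pos [ 0.5992 -0.2277  0.2059] yaw 2.4 tilt 0.26 F [-0.3 -1.  16.3] w 0.0207 | row cm [-0.02 -0.07  0.13] rz -0.1 q6 -0.41
0.15 3 [ 0.6015 -0.2327  0.1513] [ 0.592 -0.25   0.151] [ 0.608 -0.221  0.152]
0.162 19 [ 0.5974 -0.239   0.1716] [ 0.595 -0.249  0.168] [ 0.601 -0.231  0.174]
0.174 29 [ 0.598  -0.2426  0.18  ] [ 0.595 -0.253  0.174] [ 0.602 -0.222  0.186]
0.186 11 [ 0.5962 -0.2287  0.1931] [ 0.594 -0.231  0.189] [ 0.601 -0.227  0.198]
0.198 16 [ 0.5963 -0.2284  0.2033] [ 0.594 -0.232  0.199] [ 0.6   -0.224  0.208]
0.21 1 [ 0.5947 -0.2277  0.2102] [ 0.595 -0.228  0.21 ] [ 0.595 -0.228  0.21 ]
grey 73 [ 0.5855 -0.2404  0.1962] [ 0.564 -0.245  0.181] [ 0.625 -0.23   0.203]
blue 938 [ 0.587  -0.2126  0.1406] [ 0.568 -0.272  0.1  ] [ 0.621 -0.124  0.154]
green 221 [ 0.5917 -0.2504  0.1168] [ 0.563 -0.278  0.1  ] [ 0.626 -0.141  0.131]
```

View pics/under.png

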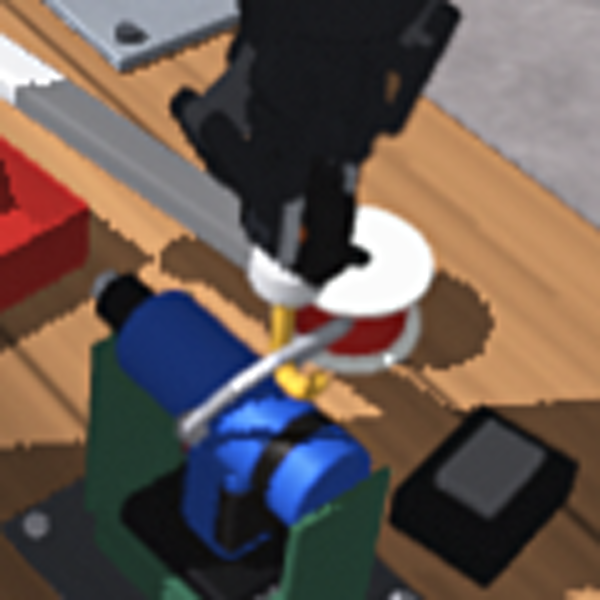

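The bar is in the throat: shank in front at (283,325), tip behind at (305,385), and the bar between them. Ease up.

```bash
python3 -m inch '0 0 -0.4 0 0 0;0 0 -0.8 0 0 0;0 0 -1.2 0 0 0;0 0 -1.6 0 0 0;0 0 -1.9 0 0 0;0 0 -2.1 0 0 0;0 0 -2.3 0 0 0;0 0 -2.5 0 0 0;0 0 -2.7 0 0 0;0 0 -2.9 0 0 0;0 0 -3.1 0 0 0;0 0 -3.1 0 0 0'; python3 look.py side6
```

```text
time_s: 9.48
ee_pos: [0.5984, -0.2266, 0.2359]
tcp_rot: [2.172, 2.267, 0.002]
wrist_force: [-0.3, 1.2, 10.5]
gripper_width: 0.0207
finger_force: 98.9
t 9.4833 pos [ 0.5984 -0.2266  0.2359] yaw 2.4 tilt 0.14 F [-0.3  1.2 10.5] w 0.0207 | row cm [-0.14 -0.    3.14] rz -0.1 q6 -0.41
0.15 1 [ 0.5912 -0.2463  0.1583] [ 0.591 -0.246  0.158] [ 0.591 -0.246  0.158]
0.198 27 [ 0.5968 -0.2387  0.2054] [ 0.594 -0.25   0.199] [ 0.605 -0.224  0.21 ]
0.21 28 [ 0.5967 -0.237   0.2151] [ 0.593 -0.253  0.21 ] [ 0.601 -0.223  0.222]
0.222 15 [ 0.5951 -0.227   0.2274] [ 0.593 -0.23   0.222] [ 0.598 -0.223  0.233]
0.234 7 [ 0.595  -0.2271  0.2371] [ 0.594 -0.23   0.235] [ 0.596 -0.224  0.24 ]
grey 67 [ 0.5882 -0.2354  0.201 ] [ 0.564 -0.241  0.18 ] [ 0.632 -0.223  0.209]
blue 1013 [ 0.587  -0.2138  0.1444] [ 0.569 -0.272  0.1  ] [ 0.622 -0.133  0.161]
green 216 [ 0.5924 -0.2529  0.1167] [ 0.563 -0.278  0.1  ] [ 0.627 -0.14   0.132]
```

The hook is carrying: wrist force is down by 6 N and the driver is up 6 mm. Keep easing up with a slight drift toward the centre of mass.

```bash
python3 -m inch '0.05 0 -0.2 0 0 0;0.1 0 -0.4 0 0 0;0.15 0 -0.6 0 0 0;0.2 0 -0.8 0 0 0;0.3 0 -1 0 0 0;0.4 0 -1.2 0 0 0;0.5 0 -1.4 0 0 0;0.5 0 -1.6 0 0 0;0.6 0 -1.8 0 0 0;0.7 0 -2 0 0 0;0.8 0 -2.2 0 0 0;0.8 0 -2.2 0 0 0'; python3 look.py side7; python3 - <<'E'
import numpy as np,cv2
a=np.load("side7.npz")["img"]; cv2.imwrite("pics/lift.png",cv2.resize(a[195:355,270:400],(520,600),interpolation=cv2.INTER_CUBIC))
E
```

```text
time_s: 10.53
ee_pos: [0.598, -0.2177, 0.2577]
tcp_rot: [2.172, 2.268, 0.002]
wrist_force: [-1.0, 0.8, 9.9]
gripper_width: 0.0208
finger_force: 99.1
t 10.5333 pos [ 0.598  -0.2177  0.2577] yaw 2.5 tilt 0.11 F [-1.   0.8  9.9] w 0.0208 | row cm [-1.03 -0.    5.32] rz -0.0 q6 -0.4
0.15 1 [ 0.5751 -0.2424  0.1582] [ 0.575 -0.242  0.158] [ 0.575 -0.242  0.158]
0.174 4 [ 0.5939 -0.2389  0.1804] [ 0.591 -0.24   0.18 ] [ 0.597 -0.238  0.181]
0.21 3 [ 0.5947 -0.2325  0.221 ] [ 0.594 -0.235  0.22 ] [ 0.595 -0.23   0.222]
0.222 30 [ 0.5954 -0.2293  0.2286] [ 0.593 -0.244  0.223] [ 0.599 -0.216  0.234]
0.234 29 [ 0.5961 -0.225   0.2389] [ 0.592 -0.243  0.234] [ 0.6   -0.213  0.246]
0.246 15 [ 0.5953 -0.2184  0.2527] [ 0.593 -0.221  0.248] [ 0.598 -0.215  0.257]
grey 18 [ 0.5841 -0.2241  0.2071] [ 0.562 -0.235  0.181] [ 0.629 -0.22   0.215]
blue 1057 [ 0.5871 -0.2127  0.1616] [ 0.564 -0.267  0.101] [ 0.623 -0.129  0.214]
green 229 [ 0.5917 -0.2478  0.1164] [ 0.563 -0.278  0.1  ] [ 0.628 -0.14   0.132]
```

View pics/lift.png

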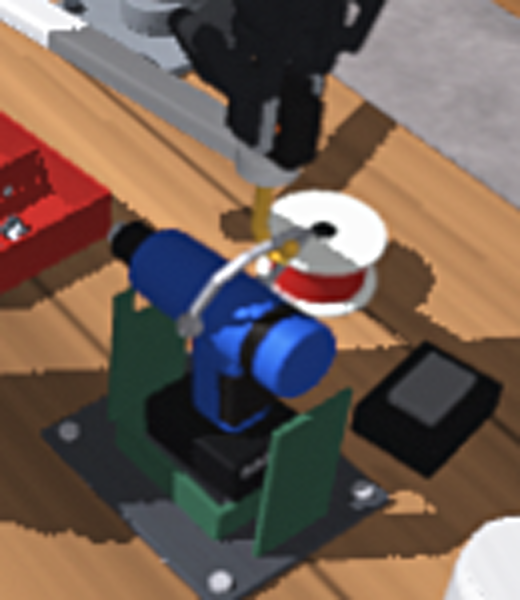

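The driver rises nearly upright out of the pocket with its bail on the hook, and the stand is undisturbed. On to the top (2.8 cm).

```bash
python3 -m inch '0.05 0 -0.2 0 0 0;0.1 0 -0.45 0 0 0;0.2 0 -0.7 0 0 0;0.25 0 -1 0 0 0;0.3 0 -1.3 0 0 0;0.4 0 -1.6 0 0 0;0.5 0 -1.9 0 0 0;0.5 0 -2.2 0 0 0;0.6 0 -2.4 0 0 0;0.6 0 -2.6 0 0 0;0.6 0 -2.7 0 0 0;0.6 0 -2.7 0 0 0'; python3 look.py side8
```

```text
time_s: 11.58
ee_pos: [0.5978, -0.2117, 0.2851]
tcp_rot: [2.171, 2.268, 0.003]
wrist_force: [-0.4, -0.1, 9.5]
gripper_width: 0.0209
finger_force: 99.1
t 11.5833 pos [ 0.5978 -0.2117  0.2851] yaw 2.5 tilt 0.14 F [-0.4 -0.1  9.5] w 0.0209 | row cm [-1.63 -0.02  8.06] rz -0.0 q6 -0.39
0.186 1 [ 0.576  -0.2439  0.1871] [ 0.576 -0.244  0.187] [ 0.576 -0.244  0.187]
0.198 1 [ 0.6009 -0.2368  0.2085] [ 0.601 -0.237  0.208] [ 0.601 -0.237  0.208]
0.21 1 [ 0.6014 -0.2391  0.2102] [ 0.601 -0.239  0.21 ] [ 0.601 -0.239  0.21 ]
0.246 29 [ 0.5954 -0.2232  0.254 ] [ 0.593 -0.237  0.246] [ 0.602 -0.21   0.258]
grey 2 [ 0.6131 -0.2268  0.2009] [ 0.613 -0.229  0.201] [ 0.614 -0.224  0.201]
blue 1164 [ 0.5872 -0.2197  0.181 ] [ 0.567 -0.271  0.1  ] [ 0.621 -0.12   0.241]
green 252 [ 0.5928 -0.2449  0.1157] [ 0.563 -0.278  0.1  ] [ 0.628 -0.138  0.132]
```

```bash
python3 -m inch '0 0 -0.1 0 0 0;0 0 -0.1 0 0 0;0 0 -0.2 0 0 0;0 0 -0.2 0 0 0;0 0 -0.3 0 0 0;0 0 -0.3 0 0 0;0 0 -0.3 0 0 0;0 0 -0.3 0 0 0;0 0 -0.3 0 0 0;0 0 -0.3 0 0 0;0 0 -0.3 0 0 0;0 0 -0.3 0 0 0'; python3 look.py side9|head -1; python3 - <<'E'
import numpy as np,cv2
a=np.load("side9.npz")["img"]; cv2.imwrite("pics/top_.png",cv2.resize(a[175:355,260:400],(467,600),interpolation=cv2.INTER_CUBIC))
E
```

```text
time_s: 12.63
ee_pos: [0.5967, -0.2121, 0.2857]
tcp_rot: [-2.172, -2.268, 0.001]
wrist_force: [0.1, 0.6, -4.7]
gripper_width: 0.0209
finger_force: 97.9
t 12.6333 pos [ 0.5967 -0.2121  0.2857] yaw 2.5 tilt 0.05 F [ 0.1  0.6 -4.7] w 0.0209 | row cm [-1.6   0.11  8.12] rz -0.0 q6 -0.39
```

View pics/top_.png

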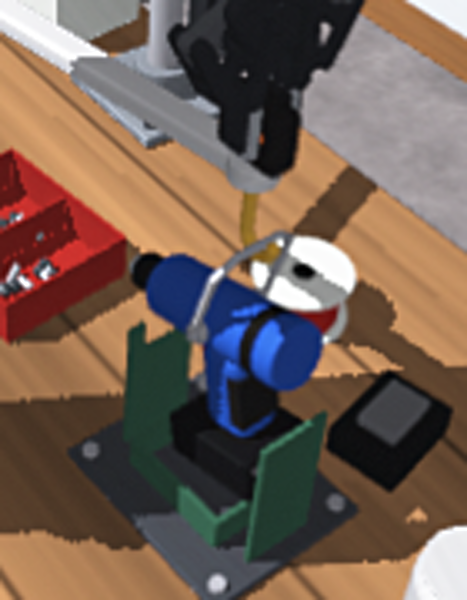

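The driver hangs clear with the arm at its top stop (force reversed to -4.7 N). I'll take off the strain, open, wait, then retreat upward.

```bash
python3 -m inch '0 0 0.15 0 0 0;0 0 0.2 0 0 0;0 0 0.2 0 0 0;0 0 0.2 0 0 0;0 0 0.2 0 0 0;0 0 0.2 0 0 0'; python3 -m inch '0 0 0 0 0 0;0 0 0 0 0 0;0 0 0 0 0 0;0 0 0 0 0 0;0 0 0 0 0 0;0 0 0 0 0 0;0 0 0 0 0 0;0 0 -1 0 0 0;0 0 -2.5 0 0 0;0 0 -4.5 0 0 0;0 0 -7 0 0 0;0 0 -9 0 0 0' -1; python3 -m inch '0 0 -3 0 0 0;0 0 -6 0 0 0;0 0 -8 0 0 0;0 0 -8 0 0 0;0 0 -8 0 0 0;0 0 -8 0 0 0;0 0 -8 0 0 0;0 0 -8 0 0 0;0 0 -8 0 0 0;0 0 -8 0 0 0;0 0 -8 0 0 0;0 0 -8 0 0 0'; python3 look.py sideA; python3 - <<'E'
import numpy as np,cv2
a=np.load("sideA.npz")["img"]; cv2.imwrite("pics/end.png",a)
E
```

```text
time_s: 13.18
ee_pos: [0.5976, -0.2124, 0.2853]
tcp_rot: [2.172, 2.268, 0.001]
wrist_force: [-0.3, 1.3, 5.9]
gripper_width: 0.0207
finger_force: 99.5
time_s: 14.18
ee_pos: [0.5972, -0.2122, 0.3766]
tcp_rot: [2.172, 2.268, 0.001]
wrist_force: [0.6, -0.1, 0.5]
gripper_width: 0.0854
finger_force: 0.0
time_s: 15.18
ee_pos: [0.597, -0.2122, 0.454]
tcp_rot: [-2.173, -2.269, 0.0]
wrist_force: [-0.0, -0.3, 0.2]
gripper_width: 0.0854
finger_force: 0.0
t 15.1833 pos [ 0.597  -0.2122  0.454 ] yaw 2.5 tilt 0.02 F [-0.  -0.3  0.2] w 0.0854 | row cm [-1.59  0.09 24.95] rz -0.0 q6 -0.39
0.174 2 [ 0.5764 -0.2441  0.1825] [ 0.576 -0.245  0.18 ] [ 0.577 -0.243  0.185]
0.234 1 [ 0.5941 -0.2202  0.2446] [ 0.594 -0.22   0.245] [ 0.594 -0.22   0.245]
0.246 27 [ 0.5945 -0.224   0.2542] [ 0.591 -0.238  0.248] [ 0.599 -0.211  0.258]
grey 2 [ 0.6139 -0.2261  0.1999] [ 0.613 -0.228  0.2  ] [ 0.615 -0.224  0.2  ]
blue 1172 [ 0.587  -0.2197  0.1814] [ 0.568 -0.272  0.1  ] [ 0.62  -0.124  0.243]
green 248 [ 0.5926 -0.2454  0.1159] [ 0.563 -0.278  0.1  ] [ 0.628 -0.138  0.131]
```

View pics/end.png

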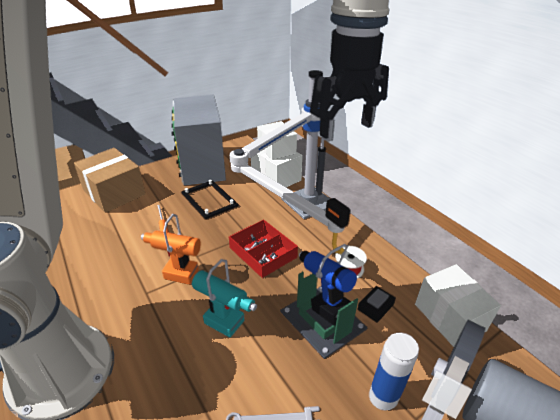

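The driver hangs from the hook at (335,270), clear of the stand at (323,322), with the gripper well away. One more second to settle, then hand in.

```bash
python3 -m inch '0 0 0 0 0 0;0 0 0 0 0 0;0 0 0 0 0 0;0 0 0 0 0 0;0 0 0 0 0 0;0 0 0 0 0 0;0 0 0 0 0 0;0 0 0 0 0 0;0 0 0 0 0 0;0 0 0 0 0 0;0 0 0 0 0 0;0 0 0 0 0 0'|head -1; python3 look.py sideB | tail -2; python3 -c "
from rig import manip
print(manip.sign_off())"
```

```text
time_s: 16.23
blue 1166 [ 0.5869 -0.2196  0.1812] [ 0.568 -0.271  0.1  ] [ 0.619 -0.122  0.244]
green 253 [ 0.5924 -0.2455  0.1155] [ 0.562 -0.278  0.1  ] [ 0.627 -0.138  0.131]
the job is handed in; nothing more can be done
None
```

I handed the job in at about 16 s: the blue driver hangs still by its bail from the hook, clear of its stand, with the arm at its top, the stand where it was and the robot touching nothing; no verdict came back.

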